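Swing out the folding hook and snap the bit caddy onto it

TASK

Swing the yellow folding hook on the plywood stand all the way out to its stop. Then hang the blue bit caddy on it by the hole in its plate: push it in along the arm against the spring collar until the spring keeper snaps up behind its plate, and leave it hanging there. Be gentle with the hook: never press on it or on its spring collar, directly or through the caddy, with more than about 25 N, and do not disturb the other things on the bench.

Things in the scene. Friction and masses are not known exactly. Their poses are not given: they have to be found in the camera images.
- hook_stand: Fixed stand screwed to the bench: grey base plate 98 x 120 x 10 mm with a plywood panel (12 mm thick, 76 mm wide, top 195 mm above the bench) carrying the hook. Origin on the bench; -x points out of the panel's front (roughly towards the robot), the folded hook lies along +y, z up. The panel's front face is at x = +28 mm in this frame, the panel spans y = -38 to +38 mm.
- hook (a joint): Swing of the yellow folding hook arm about its upright hinge: 0 = folded flat along the stand's +y, its outer half free beyond the panel's edge with nothing behind it; 1.571 = fully out, square to the panel (along the stand's -x), at its hard stop. The hinge is stiff: it stays where it is left and takes about 2 to 4 N at the free end to turn. It starts somewhere between 0 and 0.3.
- hook_hinge (a point): Hinge axis (upright) of the hook at the height of the arm's centre line, 165 mm above the bench. Its frame turns with the arm: y along the arm from hinge to tip, z up.
- hook_tip (a point): Tip of the arm, 114 mm from the hinge on the arm's centre line. The arm is a 14 x 14 mm square bar with a slot along its top; its last 14 mm taper to 6 mm diameter. y along the arm outward, z up.
- hook_home (a point): Point on the arm's centre line 52.3 mm from the hinge: the middle of the caddy's plate when hung; y along the arm outward, z up. The keeper's free end is 5 mm outward of it. Inward, a black 30 x 30 mm spring collar (the buffer) sits round the arm, its outer face at rest 1.3 mm inward of this point. Hung, the plate is held tight between keeper and buffer, which is then pressed in by 3.7 mm.
- buffer: Black spring collar, 30 x 30 x 6 mm, sliding on the arm; origin on the arm's centre line in its outer face, y along the arm outward. At rest 51 mm from the hinge, 3.7 mm pressed in when the caddy is home, hard stop at 6.5 mm. It takes 4 N to start it and 9 N (plus some rubbing at the keeper, up to 5 N) to press it far enough for the keeper to snap up; beyond its hard stop the force rises steeply.
- keeper (a joint): Spring keeper: steel tongue in the slot of the arm's top, pivoted 85 mm from the hinge, rising inward to a free end 57.3 mm from the hinge and 6 mm above the arm. 0 = up, 0.22 = level with the arm's top. A plate pushed inward rides up its slope and presses it down (6 to 12 N of push); when the plate's middle has been pressed to hook_home or just inward of it, it springs up behind the plate.
- caddy: Loose blue bit caddy, about 0.22 kg, standing upright: a block 36 (x) x 60 (y) x 22 mm with two rows of driver bits (to 46 mm height), and in the middle an upright carrying plate 10 mm thick (x), 46 mm wide (y), 112 mm high, pierced by an hole 18 mm wide and 16.4 mm high. Origin under the middle of the block, z up; both ways round are alike. Grip it by the plate's upright edges, 46 mm apart.
- caddy_hole (a point): Centre of the caddy's hole, 80 mm above its underside; the hole runs along the caddy's x.
- flask: Bystander: dark drinking flask with a tan cap, 62 mm across, 203 mm tall, standing on the bench; origin under its middle.
- jar_0: Bystander: white jar with a blue lid, 61 mm across, 73 mm tall; origin under its middle.
- side_cutters: Bystander: red-handled side cutters lying on the bench, 132 mm long; origin under the middle.
- pcb_0: Bystander: small green circuit board with components lying on the bench, 29 x 75 x 12 mm; origin under its middle.
Mind the look-alikes: they are no part of the job. There is more than one size of the caddy; the job needs the larger.

How it is judged:
On the way, in this order (a step that is already met when the one before it is completed fails the run):
1. the hook is swung fully out (within 0.07 rad of its stop) while the caddy still stands on the bench (value of joint hook above 1.5 rad and height (world z) of caddy below 0.01 m), for 0.2 s.
2. the caddy is threaded on the arm and presses the spring keeper down (value of joint hook above 1.5 rad and value of joint keeper above 0.04 rad and distance between caddy_hole and hook_home below 0.05 m), for 0.04 s.
3. the caddy's plate is home between keeper and spring collar, with the keeper sprung up behind it (value of joint hook above 1.5 rad and y of caddy_hole in the frame of hook_home between -0.003 and 0.003 m and horizontal distance between caddy_hole and hook_home below 0.006 m and value of joint keeper below 0.05 rad), for 0.2 s.
At the end, for the whole second after the job is handed in: The hook is fully out (within 0.07 rad of its stop); the caddy hangs upright (within 0.2 rad) and at rest on the arm, clear of the bench, its plate within 3 mm of home along the arm, between spring collar and keeper, and the keeper is sprung up (below 0.05 rad) (all of step 3 and angle between caddy's own z axis and vertical below 0.2 rad and linear speed of caddy below 0.02 m/s and height (world z) of caddy above 0.06 m); the robot touches nothing.
It fails at once if the caddy is pressed against the spring collar with more than 30 N (contact force between caddy and buffer above 30 N).
It fails at once if the caddy is jammed on the hook: all their contact forces add up to more than 60 N (contact force between caddy and hook_stand above 60 N).
It fails at once if the hook or its stand is loaded with more than 30 N by the fingers (contact force between the fingers and hook_stand above 30 N).
It fails at once if a bystander is moved by more than 20 mm (distance of any of flask, jar_0, side_cutters, pcb_0 from where it was at the start of the episode above 0.02 m).
It also fails if it takes over 72 s, if anything falls off the work surface, if the arm or the gripper's body presses on something with over 40 N, if the wrist force passes 120 N, or if a joint passes its speed limit or range.

ROBOT

A 6-joint arm with a two-finger parallel gripper is mounted at the origin on a cart in front of the work surface, level with it; the furniture and walls round the work are solid. World frame = base frame: x ahead of the robot, y to its left, z up, the work surface at z = 0. Lengths are in m, angles in rad, forces in N, time in s.
With the tool pointing down it reaches from about 0.35 to 0.8 m from the base axis. Payload 7.3 kg.
Tool frame: the origin (TCP) lies on the centre line of the jaws, within the pads' length; the fingertips stand 17 mm ahead of it and the grasp point (between the pads) lies 2 mm behind it; z points along the fingers, y is the line along which they close (so a half turn about z gives the same grasp; the last joint's range is limited). The gripper opens to 85 mm and grips with 20 to 120 N. Pads are 22 mm wide; open, the fingers measure 114 mm over their backs; the gripper's body (76 mm by 85 mm) begins 54 mm behind the grasp point. The pads swing forward as they close: fully open they stand 13 mm farther back than shut.
Start: joints at [1.16, 0.342, 1.524, -0, 1.275, -0.146], TCP at [0.137, 0.507, 0.248] pointing down, gripper open.
Joint ranges: [-2.53, 2.53], [-0.77, 2.02], [0.04, 2.7], [-1, 4.14], [0.28, 2.66], [-3.11, 3.11]. Speed limits (rad/s): [2.57, 2.57, 3.14, 3.14, 3.14, 3.14].

INTERFACE

Orientations are given as a unit quaternion [w, x, y, z].
In Python, from rig import observe, get_image, sign_off, look_for, mark_of gives the robot as it stands.
- The arm moves only by the shell command python3 -m creep 'ROWS' [FORCE]. ROWS is JSON, a list of rows, each an object with "travel": the shift along the world's x, y, z as a fraction of full scale, a list of three; "roll": the turn about the world's z as a fraction of full scale; "fingers": the closure, from -1 (fully open) to 1 (shut), so that 0 is half open. In form: [{"travel": [tx, ty, tz], "roll": roll, "fingers": fingers}, ...]. A call has 1 to 8 rows; each row is the pose to reach, as a shift and turn from the pose commanded when the call began, turning the shorter way round; what a row does not reach only later rows make up. Full scale, the value 1, is 1000 mm for a shift and 180 degrees for a turn. A row lasts 1/8 s, in which the tool goes at most 62.5 mm and 10.7 degrees, less where a joint would pass 70% of its speed; a pose out of reach is approached as far as the arm can. A call with a number of a shift or a turn outside -1 to 1 is refused whole. A call with a gripper value outside its range is refused whole. The fingers move at their own pace and stop on an object; FORCE is the grip in N (left out, the last holds). Time passes only in rows, so rows that repeat a pose let the fingers close. It gives the time, the measured TCP pose, the force, the opening and the grip force at its end, in the units of the state.
- observe(): the state, without advancing time (a new reading comes with each control period).
- get_image(name): name is "scene" or "top" or "wrist"; returns a dict with "img" (480x640x3 uint8, blue, green, red), "z_map" (480x640 float32, m along the optical axis (not along the pixel's ray), 0 where there is no reading), "fx", "fy", "cx", "cy" (pixels), "eye" and "rotation" of the camera in the world; the wrist camera has in their place "tool_from_camera" (4x4, takes a point from camera to tool coordinates, whose origin is the TCP and whose axes are the flange's). Camera axes: x right, y up, looking along -z (the intrinsics and any distortion apply to the point x, -y, -z); pixel columns grow to the right and rows downward; lengths in m; the calibration is good to about 2 mm. The wrist camera is an equidistant fisheye: a pixel r from the principal point sees the ray r / f radians off the axis. A picture is of the moment at which its call begins: read the wrist's pose just before it.
- sign_off(): hands the job in; it is judged then, once.
Trained networks look in a picture, given as the dict that the camera call returned (one of the last four; its "shot" number tells which), for a name from the list of things; names that differ only in an ending like _2 or _b are one class to them, and where a whole thing is asked for, a point or a joint stands for the part that bears it (a point fixed in the world has none). Each returns a list of dicts, best first, with "p" (0 to 1); they miss things now and then, are a little off and sometimes report something else, mostly with a low value. They report only what shows in the picture. A call takes as long as a camera call. They do not tell look-alikes from the thing itself.
- look_for(picture, query): "point" ([row, column] in pixels, amid what is visible of it).
- mark_of(picture, query): "point" ([row, column] in pixels: a listed point, or the origin of a listed thing).
The state is a dict: "time": time; "q": joint angles; "joint_vel": joint speeds; "joint_torque": joint torques, N m; "eef_pos": TCP position; "tool_rot": TCP orientation; "force": force on the tool from outside, world axes, zero at the start; "moment": the same for the moment, N m; "opening": opening from 0.0 (shut) to 1.0 (fully open); "grasp_force": force on a finger pad.
Only numpy, scipy, OpenCV 4.12 (cv2) and the standard library are available. Lean on these libraries where they do the work, as an engineer would, in place of code of your own. Each camera call takes 0.05 s, during which the arm holds its last target. There are 200 camera calls.

## Working session

There is one attempt and no reset: what is moved stays moved. The work goes in short steps, Python scripts to look and compute and a shell command to move; the robot and the scene stay as the last step left them, time stands still between calls to the robot, and variables do not carry over. Pictures are saved under pics/ and viewed, at most 10 in all, crops included, and the job is handed in when it is done.

```bash
mkdir -p pics; cat > h.py <<'E'
import numpy as np, cv2
from rig import observe, get_image, sign_off, look_for, mark_of
from scipy.spatial.transform import Rotation as R
def Rm(r):
    r=np.array(r,float)
    return r if r.shape==(3,3) else R.from_quat(r[[1,2,3,0]]).as_matrix()
def ray(p,px):
    return np.array([(px[1]-p['cx'])/p['fx'],-(px[0]-p['cy'])/p['fy'],-1.])
def world(p,px,win=1):
    r,c=int(round(px[0])),int(round(px[1])); z=p['z_map'][max(0,r-win):r+win+1,max(0,c-win):c+win+1]; z=z[z>0]
    return Rm(p['rotation'])@(ray(p,px)*np.median(z))+np.array(p['eye'])
def atz(p,px,z):
    d=Rm(p['rotation'])@ray(p,px); e=np.array(p['eye']); return e+d*(z-e[2])/d[2]
def cloud(p):
    v,u=np.mgrid[0:480,0:640]; z=p['z_map']
    d=np.stack([(u-p['cx'])/p['fx'],-(v-p['cy'])/p['fy'],-np.ones_like(z)],-1)*z[...,None]
    return d@Rm(p['rotation']).T+np.array(p['eye'])
E
python3 - <<'E'
from h import *
np.set_printoptions(precision=4,suppress=True)
o=observe(); print({k:np.round(v,3) for k,v in o.items()})
Z=[('hook_hinge',.165),('hook_tip',.165),('hook_home',.165),('caddy_hole',.08),('caddy',0),('hook_stand',0),('flask',0),('jar_0',0),('side_cutters',0),('pcb_0',0)]
for n in('scene','top'):
    p=get_image(n); cv2.imwrite(f'pics/{n}0.png',p['img']); np.savez(f'{n}0.npz',**p); print(n,p['eye'],p.keys())
    for q,z in Z:
        print(q,[(round(m['p'],2),np.round(m['point']),atz(p,m['point'],z)) for m in mark_of(p,q)[:3]])
E
```

```text
{'time': np.float64(0.0), 'q': array([ 1.16 ,  0.343,  1.525, -0.   ,  1.275, -0.146]), 'joint_vel': array([-0.003, -0.001,  0.001,  0.001,  0.002,  0.001]), 'joint_torque': array([  0.001, -43.366, -24.603,   0.   ,   0.008,  -0.   ]), 'eef_pos': array([0.137, 0.506, 0.248]), 'tool_rot': array([-0.   ,  0.132,  0.991, -0.001]), 'force': array([0.249, 0.108, 0.175]), 'moment': array([-0.026,  0.049, -0.003]), 'grasp_force': np.float64(0.0), 'opening': np.float64(1.001)}
scene [0.8426 0.3569 0.8636] dict_keys(['img', 'z_map', 'fx', 'fy', 'cx', 'cy', 'eye', 'rotation', 'shot'])
hook_hinge [(0.86, array([141., 196.]), array([ 0.5072, -0.3256,  0.165 ]))]
hook_tip [(0.69, array([154., 242.]), array([ 0.4639, -0.2213,  0.165 ]))]
hook_home [(0.71, array([149., 215.]), array([ 0.4932, -0.278 ,  0.165 ]))]
caddy_hole [(0.98, array([280., 239.]), array([ 0.6526, -0.0371,  0.08  ])), (0.59, array([328., 444.]), array([0.4546, 0.3233, 0.08  ])), (0.46, array([192., 216.]), array([ 0.5376, -0.2467,  0.08  ]))]
caddy [(0.82, array([291., 242.]), array([ 0.6458, -0.0518,  0.    ])), (0.71, array(
[... 822 characters left out ...]
array([255., 438.]), array([ 0.4951, -0.2776,  0.165 ]))]
caddy_hole [(0.6, array([203., 346.]), array([ 0.6426, -0.0536,  0.08  ])), (0.53, array([270., 195.]), array([0.458 , 0.3446, 0.08  ]))]
caddy [(0.55, array([206., 345.]), array([ 0.652 , -0.0576,  0.    ]))]
hook_stand [(0.74, array([259., 432.]), array([ 0.5025, -0.3051,  0.    ]))]
flask []
jar_0 [(0.57, array([304., 349.]), array([ 0.3743, -0.0684,  0.    ]))]
side_cutters [(0.89, array([301., 407.]), array([ 0.3831, -0.2303,  0.    ])), (0.33, array([255., 440.]), array([ 0.5135, -0.3276,  0.    ]))]
pcb_0 [(0.56, array([307., 276.]), array([0.3632, 0.1356, 0.    ])), (0.56, array([216., 288.]), array([0.6206, 0.1055, 0.    ]))]
```

View pics/scene0.png

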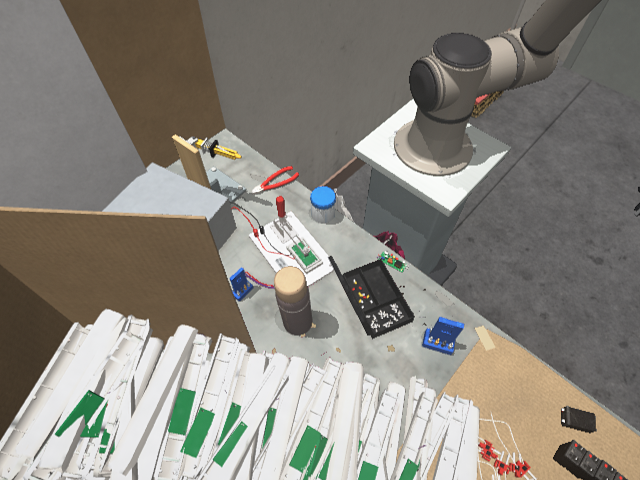

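View pics/top0.png

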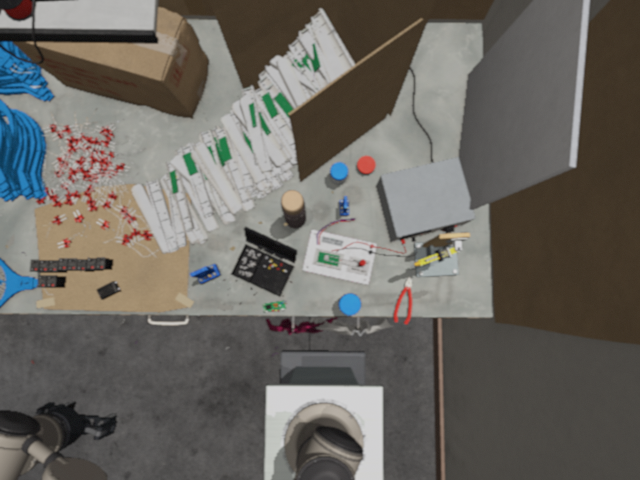

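Scene: stand with the folded yellow hook at about (145,220), flask at (300,295), blue caddies at (285,240) and (335,443). Top: hook at (258,437), caddies at (207,345) and (273,205). I need the caddy sizes and the stand's yaw from depth.

```bash
python3 - <<'E'
from h import *
np.set_printoptions(precision=4,suppress=True)
for n in('scene','top'):
    p=dict(np.load(f'{n}0.npz')); C=cloud(p); hsv=cv2.cvtColor(p['img'],cv2.COLOR_BGR2HSV); ok=p['z_map']>0
    blue=(hsv[...,0]>100)&(hsv[...,0]<130)&(hsv[...,1]>130)&ok
    for nm,c in(('A',(0.645,-.055)),('B',(.455,.335))):
        P=C[blue&(np.hypot(C[...,0]-c[0],C[...,1]-c[1])<.07)&(C[...,2]>.005)&(C[...,2]<.14)]
        print(n,nm,len(P),'zmax',np.percentile(P[:,2],[50,95,100]))
        for lo,hi in((.005,.03),(.03,.3)):
            Q=P[(P[:,2]>lo)&(P[:,2]<hi)]
            if len(Q)>5: (cx,s,a)=cv2.minAreaRect(Q[:,:2].astype(np.float32)*1000); print('  ',lo,len(Q),np.round(cx),np.round(s),round(a,1))
    # yellow hook
    y=(hsv[...,0]>22)&(hsv[...,0]<33)&(hsv[...,1]>150)&(hsv[...,2]>100)&ok
    P=C[y&(np.hypot(C[...,0]-.49,C[...,1]+.27)<.12)&(C[...,2]>.13)]
    if len(P)>5:
        v=cv2.fitLine(P[:,:2].astype(np.float32),cv2.DIST_HUBER,0,.01,.01).ravel(); print('hook',len(P),v,np.median(P[:,2])); t=(P[:,:2]-v[2:])@v[:2]; print(v[2:]+v[:2]*t.min(),v[2:]+v[:2]*t.max(),P[:,2].max())
    # panel top
    P=C[ok&(np.hypot(C[...,0]-.52,C[...,1]+.32)<.12)&(C[...,2]>.18)&(C[...,2]<.21)]
    if len(P)>5:
        r=cv2.minAreaRect(P[:,:2].astype(np.float32)*1000); print('panel',len(P),np.round(cv2.boxPoints(r)),P[:,2].mean())
    P=C[ok&(np.hypot(C[...,0]-.50,C[...,1]+.3)<.12)&(C[...,2]>.006)&(C[...,2]<.015)]
    if len(P)>5:
        r=cv2.minAreaRect(P[:,:2].astype(np.float32)*1000); print('base',len(P),np.round(cv2.boxPoints(r)))
    # grey box
    P=C[ok&(np.hypot(C[...,0]-.62,C[...,1]+.27)<.13)&(C[...,2]>.04)&(C[...,2]<.4)]
    r=cv2.minAreaRect(P[:,:2].astype(np.float32)*1000); print('box',np.round(cv2.boxPoints(r)),np.percentile(P[:,2],[50,90]))
    i=p['img']
    for k,(r,c) in enumerate(({'scene':((150,215),(285,240)),'top':((250,440),(207,345))})[n]):
        w=i[max(0,r-50):r+50,c-60:c+60]; cv2.imwrite(f'{n}{k}.png',cv2.resize(w,(400,300),interpolation=2))
m=[cv2.imread(f'{n}{k}.png') for n in('scene','top') for k in(0,1)]
m=[cv2.resize(x,(400,300)) for x in m]
cv2.imwrite('pics/mos.png',np.vstack([np.hstack(m[:2]),np.hstack(m[2:])]))
E
```

```text
scene A 343 zmax [0.0475 0.0833 0.0867]
   0.005 114 [647. -47.] [44. 21.] 1.3
   0.03 229 [647. -51.] [34. 10.] 2.5
scene B 830 zmax [0.0619 0.113  0.1159]
   0.005 272 [455. 328.] [36. 60.] 24.2
   0.03 558 [456. 329.] [18. 46.] 23.3
hook 83 [ 0.3531 -0.9356  0.4868 -0.2534] 0.17200065253521468
[ 0.4734 -0.2178] [ 0.5113 -0.3182] 0.17513653424509834
panel 319 [[ 479. -283.]
 [ 579. -414.]
 [ 627. -378.]
 [ 526. -247.]] 0.19075430153613324
base 688 [[ 391. -227.]
 [ 463. -382.]
 [ 549. -342.]
 [ 477. -187.]]
box [[ 450. -248.]
 [ 593. -449.]
 [ 744. -341.]
 [ 602. -141.]] [0.1252 0.2887]
top A 68 zmax [0.0478 0.0844 0.0874]
   0.005 30 [643. -51.] [35. 17.] 5.3
   0.03 38 [645. -52.] [30.  9.] 13.5
top B 219 zmax [0.0671 0.1133 0.1154]
   0.005 76 [447. 317.] [30. 62.] 50.7
   0.03 143 [451. 323.] [17. 46.] 27.5
hook 47 [ 0.3539 -0.9353  0.4851 -0.252 ] 0.1694924593575169
[ 0.4728 -0.2195] [ 0.5088 -0.3148] 0.17364173632321167
panel 244 [[ 477. -283.]
 [ 580. -416.]
 [ 626. -381.]
 [ 523. -247.]] 0.19092284774514162
base 864 [[ 394. -225.]
 [ 447. -402.]
 [ 600. -356.]
 [ 547. -179.]]
box [[ 471. -198.]
 [ 522. -425.]
 [ 766. -370.]
 [ 715. -143.]] [0.1231 0.1947]
```

View pics/mos.png

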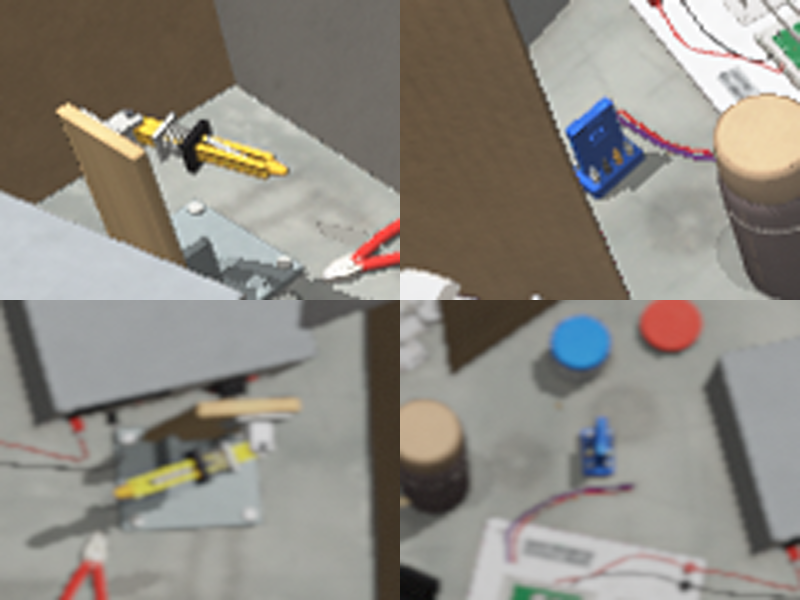

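B (0.455, 0.328) is the larger caddy, about 113 mm tall; A is only 85 mm. Next I fit the stand's yaw from the panel top and refine the caddy pose.

```bash
python3 - <<'E'
from h import *
np.set_printoptions(precision=4,suppress=True)
for n in('scene','top'):
    p=dict(np.load(f'{n}0.npz')); C=cloud(p); hsv=cv2.cvtColor(p['img'],cv2.COLOR_BGR2HSV); ok=p['z_map']>0
    m=ok&(np.hypot(C[...,0]-.54,C[...,1]+.32)<.07)&(abs(C[...,2]-.195)<.006)&(hsv[...,0]>8)&(hsv[...,0]<22)&(hsv[...,2]>130)
    P=C[m]; print(n,len(P)); 
    if len(P)>5:
        r=cv2.minAreaRect(P[:,:2].astype(np.float32)*1000); print(np.round(cv2.boxPoints(r)),np.round(r[1]),r[2])
        v=cv2.fitLine(P[:,:2].astype(np.float32),cv2.DIST_HUBER,0,.01,.01).ravel(); print(v,'yaw',np.degrees(np.arctan2(-v[0],v[1]))%180)
    m=ok&(np.hypot(C[...,0]-.455,C[...,1]-.33)<.06)&(C[...,2]>.1)&(C[...,2]<.12)
    P=C[m]; r=cv2.minAreaRect(P[:,:2].astype(np.float32)*1000); print('plate top',len(P),r)
    m=ok&(np.hypot(C[...,0]-.56,C[...,1]+.22)<.1)&(C[...,2]>.06)
    P=C[m]; print('near behind hook: max z by y', [(y,round(P[(abs(P[:,1]-y)<.01)][:,2].max(),3)) for y in(-.24,-.22,-.2,-.18) if (abs(P[:,1]-y)<.01).any()])
E
```

```text
scene 65
[[ 532. -271.]
 [ 534. -345.]
 [ 549. -345.]
 [ 548. -271.]] [16. 74.] 1.2496744394302368
[ 0.0629 -0.998   0.544  -0.3007] yaw 3.608261
plate top 202 ((453.4451904296875, 327.5540771484375), (12.553719520568848, 45.42790985107422), 24.51121711730957)
near behind hook: max z by y [(-0.24, np.float64(0.175)), (-0.22, np.float64(0.173)), (-0.2, np.float64(0.127)), (-0.18, np.float64(0.127))]
top 157
[[ 530. -274.]
 [ 535. -350.]
 [ 551. -349.]
 [ 545. -273.]] [15. 76.] 4.125885486602783
[ 0.0613 -0.9981  0.5412 -0.3111] yaw 3.5128632
plate top 85 ((455.0049133300781, 325.6815490722656), (10.851581573486328, 46.039451599121094), 25.899730682373047)
near behind hook: max z by y [(-0.24, np.float64(0.174)), (-0.22, np.float64(0.173)), (-0.2, np.float64(0.128)), (-0.18, np.float64(0.13))]
```

```bash
R='{"travel":[0.3,-0.25,0.05],"roll":0.103,"fingers":1}'; python3 -m creep '[{"travel":[0.3,-0.25,0.05],"roll":0.103,"fingers":1},{"travel":[0.3,-0.25,0.05],"roll":0.103,"fingers":1},{"travel":[0.3,-0.25,0.05],"roll":0.103,"fingers":1},{"travel":[0.3,-0.25,0.05],"roll":0.103,"fingers":1},{"travel":[0.3,-0.25,0.05],"roll":0.103,"fingers":1},{"travel":[0.3,-0.25,0.05],"roll":0.103,"fingers":1},{"travel":[0.3,-0.25,0.05],"roll":0.103,"fingers":1},{"travel":[0.3,-0.25,0.05],"roll":0.103,"fingers":1}]' 40
python3 -m creep '[{"travel":[0.078,-0.482,0],"roll":0,"fingers":1},{"travel":[0.078,-0.482,0],"roll":0,"fingers":1},{"travel":[0.078,-0.482,0],"roll":0,"fingers":1},{"travel":[0.078,-0.482,0],"roll":0,"fingers":1},{"travel":[0.078,-0.482,0],"roll":0,"fingers":1},{"travel":[0.078,-0.482,0],"roll":0,"fingers":1},{"travel":[0.078,-0.482,0],"roll":0,"fingers":1},{"travel":[0.078,-0.482,0],"roll":0,"fingers":1}]'
```

```text
time: 2.1
eef_pos: [0.4387, 0.2554, 0.2983]
tool_rot: [0.0, -0.028, 1.0, 0.0]
force: [-0.3, 1.0, 0.5]
opening: 0.001
grasp_force: 0.0
time: 3.1
eef_pos: [0.5156, -0.2262, 0.2982]
tool_rot: [0.0, -0.03, 1.0, 0.0]
force: [0.5, 1.4, 0.6]
opening: 0.001
grasp_force: 0.0
```

```bash
python3 -m creep '[{"travel":[0,0,-0.06],"roll":0,"fingers":1},{"travel":[0,0,-0.09],"roll":0,"fingers":1},{"travel":[0,0,-0.128],"roll":0,"fingers":1},{"travel":[0,0,-0.128],"roll":0,"fingers":1}]'
python3 - <<'E'
from h import *
h=np.array([.5125,-.328]); 
for t in (110.7,115,120,130,140,150,160,170,175,180,183.5):
    a=np.radians(t);u=np.array([np.cos(a),np.sin(a)]);n=np.array([np.sin(a),-np.cos(a)])
    b=np.radians(t-93.5); d=.007+.011*abs(np.cos(b))+.0145*abs(np.sin(b))
    print(t,np.round(h+.095*u+d*n-[.515,-.225],3))
p=get_image('scene'); i=p['img'][80:230,130:330]; cv2.imwrite('pics/s1.png',cv2.resize(i,(800,600),interpolation=2))
E
```

```text
time: 3.6
eef_pos: [0.5141, -0.2231, 0.1678]
tool_rot: [-0.003, -0.03, 1.0, 0.002]
force: [0.2, 0.4, 0.8]
opening: -0.003
grasp_force: 0.0
110.7 [-0.016 -0.006]
115 [-0.022 -0.007]
120 [-0.03  -0.009]
130 [-0.045 -0.014]
140 [-0.059 -0.023]
150 [-0.072 -0.034]
160 [-0.083 -0.047]
170 [-0.092 -0.063]
175 [-0.095 -0.072]
180 [-0.098 -0.081]
183.5 [-0.099 -0.087]
```

View pics/s1.png

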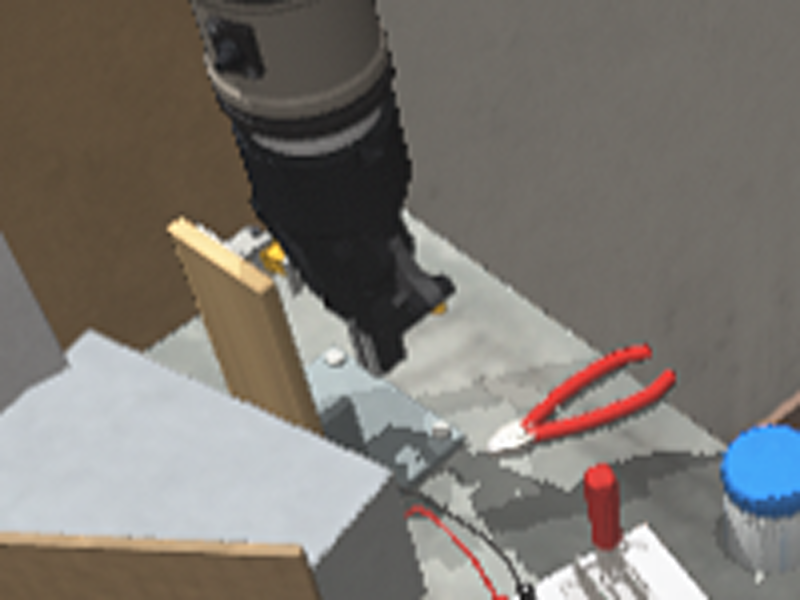

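The closed fingers (380,350) stand behind the arm; the yellow tip shows at (440,308). Now I push along the arc.

```bash
python3 -m creep '[{"travel":[-0.016,-0.006,0],"roll":0,"fingers":1},{"travel":[-0.03,-0.009,0],"roll":0,"fingers":1},{"travel":[-0.038,-0.011,0],"roll":0,"fingers":1},{"travel":[-0.045,-0.014,0],"roll":0,"fingers":1}]'
python3 -m creep '[{"travel":[-0.007,-0.004,0],"roll":0,"fingers":1},{"travel":[-0.014,-0.009,0],"roll":0,"fingers":1},{"travel":[-0.021,-0.014,0],"roll":0,"fingers":1},{"travel":[-0.027,-0.020,0],"roll":0,"fingers":1},{"travel":[-0.033,-0.027,0],"roll":0,"fingers":1},{"travel":[-0.038,-0.033,0],"roll":0,"fingers":1}]'
python3 -m creep '[{"travel":[-0.005,-0.008,0],"roll":0,"fingers":1},{"travel":[-0.009,-0.016,0],"roll":0,"fingers":1},{"travel":[-0.011,-0.021,0],"roll":0,"fingers":1}]'
python3 -m creep '[{"travel":[-0.001,-0.004,0],"roll":0,"fingers":1},{"travel":[-0.001,-0.008,0],"roll":0,"fingers":1}]'
```

```text
time: 4.15
eef_pos: [0.4702, -0.2397, 0.1712]
tool_rot: [0.001, -0.029, 1.0, -0.0]
force: [4.2, 0.7, 2.2]
opening: 0.001
grasp_force: 1.4
time: 4.9
eef_pos: [0.4319, -0.2726, 0.1702]
tool_rot: [-0.0, -0.029, 1.0, 0.0]
force: [2.3, 1.4, -0.2]
opening: 0.0
grasp_force: 1.3
time: 5.28
eef_pos: [0.421, -0.2937, 0.1702]
tool_rot: [-0.0, -0.029, 1.0, 0.0]
force: [1.8, 2.8, 0.4]
opening: 0.001
grasp_force: 1.2
time: 5.52
eef_pos: [0.4199, -0.3012, 0.1701]
tool_rot: [-0.001, -0.029, 1.0, 0.0]
force: [-1.6, 2.4, 1.4]
opening: -0.003
grasp_force: 1.3
```

```bash
python3 -m creep '[{"travel":[0,-0.003,0],"roll":0,"fingers":1},{"travel":[0,-0.006,0],"roll":0,"fingers":1}]'|grep -E 'pos|force'
python3 -m creep '[{"travel":[0,-0.003,0],"roll":0,"fingers":1},{"travel":[0,-0.003,0],"roll":0,"fingers":1}]'|grep -E 'pos|force'
python3 -m creep '[{"travel":[0,-0.002,0],"roll":0,"fingers":1},{"travel":[0,-0.002,0],"roll":0,"fingers":1}]'|grep -E 'pos|force'
```

```text
eef_pos: [0.4199, -0.3072, 0.1701]
force: [-1.4, 2.7, -0.2]
grasp_force: 1.3
eef_pos: [0.42, -0.3099, 0.1701]
force: [-2.3, 4.4, 2.1]
grasp_force: 2.1
eef_pos: [0.4199, -0.3101, 0.17]
force: [-2.1, 10.8, 4.5]
grasp_force: 5.5
```

The arm stopped at y = -0.310 while the force rose to 11 N, so the hook is at its stop. I back off and head for the caddy.

```bash
python3 -m creep '[{"travel":[0,0.03,0],"roll":0,"fingers":1},{"travel":[0,0.04,0.04],"roll":0,"fingers":1},{"travel":[0,0.04,0.1],"roll":0,"fingers":1},{"travel":[0,0.07,0.13],"roll":0,"fingers":0.5},{"travel":[0.01,0.13,0.13],"roll":0.05,"fingers":-0.7},{"travel":[0.01,0.19,0.13],"roll":0.1,"fingers":-0.7},{"travel":[0.01,0.25,0.13],"roll":0.119,"fingers":-0.7},{"travel":[0.01,0.31,0.13],"roll":0.119,"fingers":-0.7}]'
python3 -m creep '[{"travel":[0.024,0.327,0],"roll":0,"fingers":-0.7},{"travel":[0.024,0.327,0],"roll":0,"fingers":-0.7},{"travel":[0.024,0.327,0],"roll":0,"fingers":-0.7},{"travel":[0.024,0.327,0],"roll":0,"fingers":-0.7},{"travel":[0.024,0.327,0],"roll":0,"fingers":-0.7},{"travel":[0.024,0.327,0],"roll":0,"fingers":-0.7},{"travel":[0.024,0.327,0],"roll":0,"fingers":-0.7}]'
python3 - <<'E'
from h import *
np.set_printoptions(precision=4,suppress=True)
for n in('scene','top'):
    p=get_image(n); C=cloud(p); hsv=cv2.cvtColor(p['img'],cv2.COLOR_BGR2HSV); ok=p['z_map']>0
    y=(hsv[...,0]>22)&(hsv[...,0]<33)&(hsv[...,1]>150)&(hsv[...,2]>100)&ok
    P=C[y&(np.hypot(C[...,0]-.45,C[...,1]+.33)<.12)&(C[...,2]>.13)]
    v=cv2.fitLine(P[:,:2].astype(np.float32),cv2.DIST_HUBER,0,.01,.01).ravel(); t=(P[:,:2]-v[2:])@v[:2]; print(n,len(P),v,v[2:]+v[:2]*t.min(),v[2:]+v[:2]*t.max(),P[:,2].max(),'ang',np.degrees(np.arctan2(v[1],v[0])))
    for q in('hook_hinge','hook_home','hook_tip'): print(q,[(round(m['p'],2),atz(p,m['point'],.165)) for m in mark_of(p,q)[:1]])
    for q in('caddy_hole',): print(q,[(round(m['p'],2),atz(p,m['point'],.08)) for m in mark_of(p,q)[:2]])
    b=(hsv[...,2]<60)&ok&(np.hypot(C[...,0]-.46,C[...,1]+.335)<.04)&(C[...,2]>.15); Q=C[b]; print('buffer',len(Q),Q.min(0) if len(Q) else 0,Q.max(0) if len(Q) else 0)
    i=p['img'][80:230,130:330] if n=='scene' else p['img'][210:310,400:500]; cv2.imwrite(f'{n}a.png',cv2.resize(i,(400,300),interpolation=2))
    if n=='scene': i2=p['img'][290:390,370:500]; i2=cv2.resize(i2,(400,300),interpolation=2)
o=observe();p=get_image('wrist')
print(o['eef_pos'],o['tool_rot']); w=cv2.resize(p['img'],(400,300)); np.savez('w0.npz',**p)
cv2.imwrite('pics/m2.png',np.vstack([np.hstack([cv2.imread('scenea.png'),cv2.imread('topa.png')]),np.hstack([i2,w])]))
E
```

```text
time: 7.28
eef_pos: [0.4309, -0.0008, 0.3008]
tool_rot: [0.001, -0.215, 0.977, -0.001]
force: [1.1, -0.2, -0.6]
opening: 0.849
grasp_force: 0.0
time: 8.15
eef_pos: [0.4546, 0.3252, 0.3]
tool_rot: [0.0, -0.215, 0.977, -0.0]
force: [-0.5, -1.2, -0.0]
opening: 0.848
grasp_force: 0.0
scene 74 [ 0.997   0.0778  0.4547 -0.3271] [ 0.3993 -0.3314] [ 0.5052 -0.3232] 0.1747286745941692 ang 4.4599786
hook_hinge [(0.68, array([ 0.5164, -0.3224,  0.165 ]))]
hook_home [(0.58, array([ 0.4574, -0.3324,  0.165 ]))]
hook_tip [(0.83, array([ 0.4004, -0.3374,  0.165 ]))]
caddy_hole [(0.7, array([0.4542, 0.33  , 0.08  ])), (0.66, array([ 0.6505, -0.0395,  0.08  ]))]
buffer 58 [ 0.4597 -0.3416  0.1563] [ 0.467  -0.3093  0.1819]
top 64 [ 0.9965  0.0839  0.4544 -0.3246] [ 0.4028 -0.3289] [ 0.5009 -0.3207] 0.18154646763832738 ang 4.812892
hook_hinge [(0.92, array([ 0.5108, -0.3304,  0.165 ]))]
hook_home [(0.66, array([ 0.4591, -0.3245,  0.165 ]))]
hook_tip [(0.55, array([ 0.3984, -0.3287,  0.165 ]))]
caddy_hole [(0.76, array([0.4605, 0.3339, 0.08  ])), (0.43, array([ 0.6495, -0.0617,  0.08  ]))]
buffer 1 [ 0.4633 -0.315   0.1778] [ 0.4633 -0.315   0.1778]
[0.4546 0.3242 0.3006] [ 0.0002 -0.2142  0.9768  0.0001]
```

View pics/m2.png

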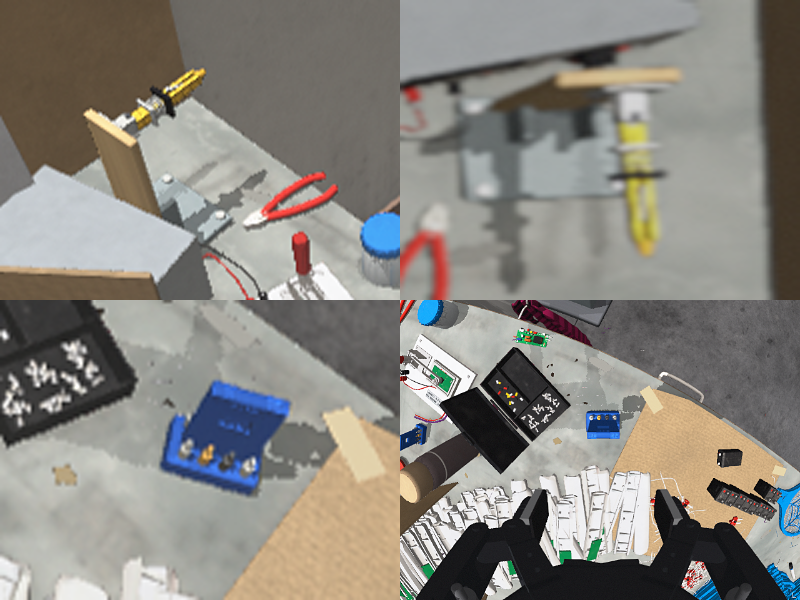

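The hook stands square out and caddy B stands clear. I descend, grip it by the plate's edges and lift.

```bash
python3 -m creep '[{"travel":[0,0.001,-0.06],"roll":0,"fingers":-0.7},{"travel":[0,0.001,-0.12],"roll":0,"fingers":-0.7},{"travel":[0,0.001,-0.17],"roll":0,"fingers":-0.7},{"travel":[0,0.001,-0.206],"roll":0,"fingers":-0.7},{"travel":[0,0.001,-0.206],"roll":0,"fingers":-0.7}]'
python3 -m creep '[{"travel":[0,0,0],"roll":0,"fingers":0.4},{"travel":[0,0,0],"roll":0,"fingers":0.4},{"travel":[0,0,0],"roll":0,"fingers":0.4},{"travel":[0,0,0],"roll":0,"fingers":0.4},{"travel":[0,0,0],"roll":0,"fingers":0.4},{"travel":[0,0,0],"roll":0,"fingers":0.4}]' 60
```

```text
time: 9.32
eef_pos: [0.4528, 0.3248, 0.0919]
tool_rot: [-0.003, -0.215, 0.977, -0.001]
force: [0.3, -0.1, 0.9]
opening: 0.846
grasp_force: 0.0
time: 10.07
eef_pos: [0.4555, 0.3266, 0.0966]
tool_rot: [0.002, -0.215, 0.977, 0.001]
force: [-1.5, 1.3, 6.6]
opening: 0.526
grasp_force: 61.9
```

```bash
python3 -m creep '[{"travel":[0,0,0],"roll":0,"fingers":0.4},{"travel":[0,0,0],"roll":0,"fingers":0.4}]'; python3 -m creep '[{"travel":[0,0,0],"roll":0,"fingers":0.4},{"travel":[0,0,0],"roll":0,"fingers":0.4}]'|grep -E 'pos|force'
```

```text
time: 10.32
eef_pos: [0.4555, 0.3266, 0.0966]
tool_rot: [0.002, -0.215, 0.977, 0.001]
force: [-1.1, 1.6, 6.1]
opening: 0.525
grasp_force: 61.9
eef_pos: [0.4554, 0.3266, 0.0966]
force: [0.4, 1.1, 6.8]
grasp_force: 61.9
```

```bash
python3 -m creep '[{"travel":[0,0,0.02],"roll":0,"fingers":0.4},{"travel":[0,0,0.06],"roll":0,"fingers":0.4},{"travel":[0,0,0.12],"roll":0,"fingers":0.4},{"travel":[0,0,0.17],"roll":0,"fingers":0.4},{"travel":[0,0,0.206],"roll":0,"fingers":0.4},{"travel":[-0.01,-0.05,0.206],"roll":-0.03,"fingers":0.4},{"travel":[-0.015,-0.1,0.206],"roll":-0.06,"fingers":0.4},{"travel":[-0.02,-0.15,0.206],"roll":-0.115,"fingers":0.4}]' | grep -E 'time|pos|rot|force'
python3 -m creep '[{"travel":[-0.01,-0.05,0],"roll":-0.025,"fingers":0.4},{"travel":[-0.02,-0.1,0],"roll":-0.025,"fingers":0.4},{"travel":[-0.03,-0.15,0],"roll":-0.025,"fingers":0.4},{"travel":[-0.04,-0.2,0],"roll":-0.025,"fingers":0.4},{"travel":[-0.05,-0.25,0],"roll":-0.025,"fingers":0.4},{"travel":[-0.06,-0.3,0],"roll":-0.025,"fingers":0.4},{"travel":[-0.07,-0.35,0],"roll":-0.025,"fingers":0.4},{"travel":[-0.075,-0.4,0],"roll":-0.025,"fingers":0.4}]'| grep -E 'time|pos|rot|force'
```

```text
time: 11.58
eef_pos: [0.4337, 0.1742, 0.3008]
tool_rot: [0.0, -0.034, 0.999, -0.0]
force: [0.2, 0.0, -2.0]
grasp_force: 62.2
time: 12.58
eef_pos: [0.3584, -0.2257, 0.301]
tool_rot: [0.0, 0.004, 1.0, -0.0]
force: [0.6, -0.3, -1.8]
grasp_force: 62.1
```

```bash
python3 -m creep '[{"travel":[0.0,-0.05,0],"roll":0.025,"fingers":0.4},{"travel":[0,-0.107,0],"roll":0.025,"fingers":0.4},{"travel":[0,-0.107,-0.06],"roll":0.025,"fingers":0.4},{"travel":[0,-0.107,-0.12],"roll":0.025,"fingers":0.4},{"travel":[0,-0.107,-0.12],"roll":0.025,"fingers":0.4},{"travel":[0,-0.107,-0.12],"roll":0.025,"fingers":0.4}]'| grep -E 'time|pos|rot|force'
python3 - <<'E'
from h import *
np.set_printoptions(precision=4,suppress=True)
o=observe();w=get_image('wrist');print(o['eef_pos'],o['tool_rot'],w['cx'],w['cy'],w['fx'])
np.savez('w1.npz',**w); print(w['tool_from_camera'])
for q in('hook_tip','hook_home','hook_hinge','caddy_hole'): print(q,[(round(m['p'],2),np.round(m['point'])) for m in mark_of(w,q)[:2]])
p=get_image('scene'); C=cloud(p)
for q in('hook_tip','hook_home','caddy_hole'): print(q,[(round(m['p'],2),np.round(m['point']),atz(p,m['point'],.165)) for m in mark_of(p,q)[:2]])
hsv=cv2.cvtColor(p['img'],cv2.COLOR_BGR2HSV); ok=p['z_map']>0
y=(hsv[...,0]>22)&(hsv[...,0]<33)&(hsv[...,1]>150)&(hsv[...,2]>100)&ok
m=y&(np.hypot(C[...,0]-.45,C[...,1]+.33)<.12)&(C[...,2]>.13)
print(len(C[m]),C[m].min(0),C[m].max(0))
b=(hsv[...,0]>100)&(hsv[...,0]<130)&(hsv[...,1]>130)&ok&(C[...,1]<-.2); print('blue',C[b].min(0),C[b].max(0))
i=cv2.resize(p['img'][70:190,130:290],(400,300),interpolation=2)
cv2.imwrite('pics/m3.png',np.vstack([np.hstack([i,i*0]),np.hstack([cv2.resize(w['img'][:,:],(400,300)),cv2.resize(w['img'][120:360,160:480],(400,300))])]))
E
```

```text
time: 13.32
eef_pos: [0.3603, -0.3323, 0.1827]
tool_rot: [0.001, -0.036, 0.999, -0.001]
force: [0.3, -0.3, -1.6]
grasp_force: 63.5
[ 0.3603 -0.3323  0.1827] [ 0.001  -0.0358  0.9994 -0.0014] 321.58484254093196 240.2699628671836 371.64829954431775
[[-0.      0.9497  0.3132  0.0807]
 [ 1.      0.0002 -0.0004 -0.0005]
 [-0.0004  0.3132 -0.9497 -0.1263]
 [ 0.      0.      0.      1.    ]]
hook_tip [(0.69, array([359., 331.])), (0.6, array([380., 315.]))]
hook_home []
hook_hinge []
caddy_hole [(0.87, array([310., 322.]))]
hook_tip [(0.93, array([114., 232.]), array([ 0.3938, -0.3358,  0.165 ]))]
hook_home [(0.66, array([128., 211.]), array([ 0.458 , -0.3345,  0.165 ]))]
caddy_hole [(0.98, array([111., 244.]), array([ 0.367 , -0.3239,  0.165 ])), (0.81, array([277., 237.]), array([ 0.6713, -0.0021,  0.165 ]))]
67 [ 0.4116 -0.3359  0.1669] [ 0.5046 -0.3146  0.176 ]
blue [-0.1288 -0.5022 -0.6825] [ 0.3788 -0.2964  0.2166]
```

View pics/m3.png

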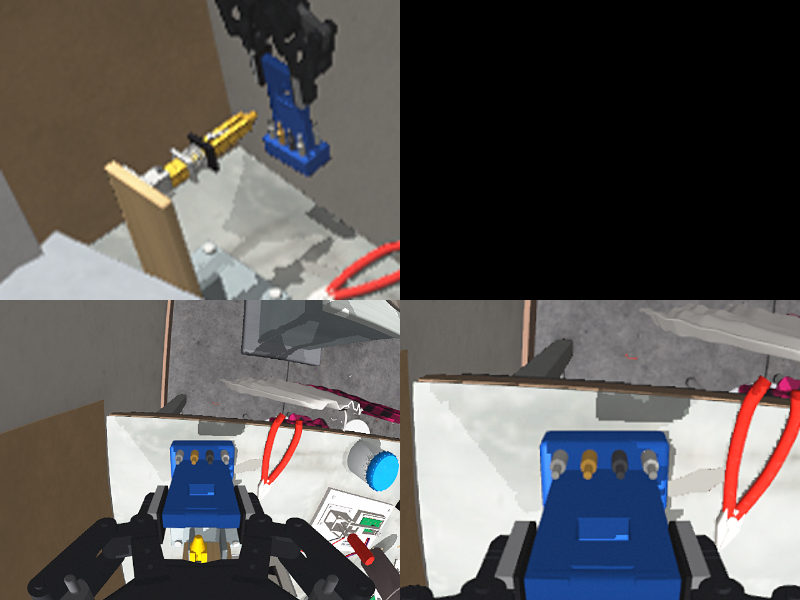

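The tip sits just ahead of the plate (scene panel: tip (252,115), plate (285,85)). The wrist view shows the yellow arm under the gripper near full-frame (397,317), so I can measure its lateral offset directly.

```bash
cat >> h.py <<'E'
def wray(w,px,o):
    x=(px[1]-w['cx']);y=-(px[0]-w['cy']);r=np.hypot(x,y);t=r/w['fx']
    d=np.array([np.sin(t)*x/r,np.sin(t)*y/r,-np.cos(t)]);T=w['tool_from_camera'];A=Rm(o['tool_rot'])
    return A@T[:3,3]+np.array(o['eef_pos']),A@T[:3,:3]@d
def watz(w,px,o,z):
    e,d=wray(w,px,o);return e+d*(z-e[2])/d[2]
E
python3 - <<'E'
from h import *
np.set_printoptions(precision=4,suppress=True)
w=dict(np.load('w1.npz')); o=observe()
hsv=cv2.cvtColor(w['img'],cv2.COLOR_BGR2HSV)
y=(hsv[...,0]>20)&(hsv[...,0]<34)&(hsv[...,1]>140)&(hsv[...,2]>80)
y[:, :280]=0;y[:,360:]=0;y[:350]=0
for r in range(350,480,5):
    c=np.where(y[r])[0]
    if len(c)>3: print(r,c.min(),c.max(),watz(w,(r,c.min()),o,.165),watz(w,(r,c.max()),o,.165))
hb=(hsv[...,0]>100)&(hsv[...,0]<130)&(hsv[...,1]>130)
for r in (300,320,340,352,356,360,364):
    c=np.where(hb[r,200:440])[0]+200
    if len(c): print('blue',r,c.min(),c.max(),watz(w,(r,(c.min()+c.max())/2),o,o['eef_pos'][2]+.0154))
E
```

```text
380 311 323 [ 0.3976 -0.3342  0.165 ] [ 0.3971 -0.3284  0.165 ]
385 309 324 [ 0.4009 -0.335   0.165 ] [ 0.4004 -0.3277  0.165 ]
390 304 330 [ 0.4045 -0.3373  0.165 ] [ 0.4035 -0.3245  0.165 ]
395 304 330 [ 0.4079 -0.3372  0.165 ] [ 0.4069 -0.3242  0.165 ]
400 304 330 [ 0.4115 -0.337   0.165 ] [ 0.4105 -0.3239  0.165 ]
405 303 330 [ 0.4151 -0.3374  0.165 ] [ 0.414  -0.3236  0.165 ]
410 304 330 [ 0.4188 -0.3367  0.165 ] [ 0.4177 -0.3233  0.165 ]
415 304 330 [ 0.4226 -0.3365  0.165 ] [ 0.4215 -0.323   0.165 ]
420 322 327 [ 0.4257 -0.3269  0.165 ] [ 0.4255 -0.3242  0.165 ]
blue 300 272 374 [ 0.3365 -0.333   0.1962]
blue 320 265 378 [ 0.3444 -0.3329  0.1962]
blue 340 259 384 [ 0.3526 -0.3323  0.1962]
blue 352 260 384 [ 0.3579 -0.3318  0.1962]
blue 356 260 383 [ 0.3597 -0.3318  0.1962]
blue 360 261 383 [ 0.3616 -0.3315  0.1962]
blue 364 261 382 [ 0.3634 -0.3316  0.1962]
```

```bash
python3 -m creep '[{"travel":[0,-0.0015,0],"roll":0.0,"fingers":0.4},{"travel":[0,-0.0015,0],"roll":0.0,"fingers":0.4},{"travel":[0,-0.0015,0],"roll":0.0,"fingers":0.4},{"travel":[0,-0.0015,0],"roll":0.0,"fingers":0.4}]'| grep -E 'time|pos|rot|force'
```

```text
time: 14.28
eef_pos: [0.3594, -0.3328, 0.1803]
tool_rot: [-0.0, -0.036, 0.999, 0.0]
force: [0.2, -0.2, -2.7]
grasp_force: 63.5
```

```bash
python3 -m creep '[{"travel":[0,-0.0008,0.0012],"roll":0.0,"fingers":0.4},{"travel":[0.012,0,0.0012],"roll":0.0,"fingers":0.4},{"travel":[0.024,0.0008,0.0012],"roll":0.0,"fingers":0.4},{"travel":[0.036,0.0016,0.0012],"roll":0.0,"fingers":0.4},{"travel":[0.036,0.0016,0.0012],"roll":0.0,"fingers":0.4}]'| grep -E 'time|pos|rot|force'
python3 -m creep '[{"travel":[0.005,0.0004,0],"roll":0.0,"fingers":0.4},{"travel":[0.01,0.0007,0],"roll":0.0,"fingers":0.4},{"travel":[0.01,0.0007,0],"roll":0.0,"fingers":0.4}]'| grep -E 'time|pos|rot|force'
```

```text
time: 14.9
eef_pos: [0.3964, -0.3309, 0.1813]
tool_rot: [0.0, -0.036, 0.999, 0.0]
force: [0.0, 0.1, -2.3]
grasp_force: 63.4
time: 15.28
eef_pos: [0.4056, -0.3305, 0.1815]
tool_rot: [0.0, -0.036, 0.999, 0.0]
force: [-0.4, 0.1, -3.0]
grasp_force: 63.4
```

```bash
python3 -m creep '[{"travel":[0.004,0.0003,0],"roll":0.0,"fingers":0.4},{"travel":[0.008,0.0006,0],"roll":0.0,"fingers":0.4},{"travel":[0.008,0.0006,0],"roll":0.0,"fingers":0.4}]'| grep -E 'time|pos|rot|force'
python3 - <<'E'
from h import *
np.set_printoptions(precision=4,suppress=True)
o=observe();w=get_image('wrist')
hsv=cv2.cvtColor(w['img'],cv2.COLOR_BGR2HSV)
y=(hsv[...,0]>20)&(hsv[...,0]<34)&(hsv[...,1]>140)&(hsv[...,2]>80)
y[:, :280]=0;y[:,370:]=0;y[:250]=0
for r in range(250,480,4):
    c=np.where(y[r])[0]
    if len(c)>3: print(r,c.min(),c.max(),watz(w,(r,(c.min()+c.max())/2),o,.165))
E
```

```text
time: 15.65
eef_pos: [0.4137, -0.3299, 0.1815]
tool_rot: [0.0, -0.036, 0.999, -0.0]
force: [-0.4, -0.4, -3.0]
grasp_force: 63.4
282 314 325 [ 0.3988 -0.3323  0.165 ]
286 312 327 [ 0.4007 -0.3321  0.165 ]
290 311 328 [ 0.4025 -0.332   0.165 ]
294 310 329 [ 0.4045 -0.3319  0.165 ]
298 308 330 [ 0.4064 -0.3319  0.165 ]
302 305 334 [ 0.4083 -0.3316  0.165 ]
306 304 335 [ 0.4103 -0.3315  0.165 ]
310 304 335 [ 0.4123 -0.3313  0.165 ]
366 304 334 [ 0.4432 -0.3294  0.165 ]
370 304 334 [ 0.4457 -0.3293  0.165 ]
374 305 334 [ 0.4481 -0.3289  0.165 ]
378 304 334 [ 0.4507 -0.3289  0.165 ]
382 304 333 [ 0.4533 -0.329   0.165 ]
386 304 333 [ 0.456  -0.3288  0.165 ]
390 305 333 [ 0.4587 -0.3284  0.165 ]
394 305 333 [ 0.4614 -0.3282  0.165 ]
398 305 333 [ 0.4642 -0.328   0.165 ]
402 305 332 [ 0.4671 -0.3281  0.165 ]
```

The arm shows through the hole, and I'm about 1.3 mm too far +y. I correct that and advance slowly.

```bash
python3 -m creep '[{"travel":[0.002,-0.0012,0],"roll":-0.003,"fingers":0.4},{"travel":[0.006,-0.0010,0],"roll":-0.003,"fingers":0.4},{"travel":[0.010,-0.0008,0],"roll":-0.003,"fingers":0.4},{"travel":[0.010,-0.0008,0],"roll":-0.003,"fingers":0.4}]'| grep -E 'time|pos|rot|force'
python3 -m creep '[{"travel":[0.004,0.0002,0],"roll":0,"fingers":0.4},{"travel":[0.008,0.0005,0],"roll":0,"fingers":0.4},{"travel":[0.008,0.0005,0],"roll":0,"fingers":0.4}]'| grep -E 'time|pos|rot|force'
```

```text
time: 16.2
eef_pos: [0.4237, -0.3306, 0.1815]
tool_rot: [0.0, -0.031, 1.0, 0.0]
force: [-0.3, 0.2, -3.1]
grasp_force: 63.4
time: 16.58
eef_pos: [0.4317, -0.3301, 0.1815]
tool_rot: [0.0, -0.031, 1.0, 0.0]
force: [0.3, 0.1, -2.2]
grasp_force: 63.4
```

```bash
python3 -m creep '[{"travel":[0.003,0.0002,0],"roll":0,"fingers":0.4},{"travel":[0.006,0.0004,0],"roll":0,"fingers":0.4},{"travel":[0.006,0.0004,0],"roll":0,"fingers":0.4}]'| grep -E 'time|pos|rot|force'
```

```text
time: 16.95
eef_pos: [0.4376, -0.3298, 0.1815]
tool_rot: [0.0, -0.031, 1.0, 0.0]
force: [0.5, 0.3, -1.7]
grasp_force: 63.4
```

```bash
for i in 1 2 ; do :; done; python3 -m creep '[{"travel":[0.003,0.0002,0],"roll":0,"fingers":0.4},{"travel":[0.005,0.0003,0],"roll":0,"fingers":0.4},{"travel":[0.005,0.0003,0],"roll":0,"fingers":0.4}]'| grep -E 'pos|force'
python3 -m creep '[{"travel":[0.002,0.0001,0],"roll":0,"fingers":0.4},{"travel":[0.004,0.0002,0],"roll":0,"fingers":0.4},{"travel":[0.004,0.0002,0],"roll":0,"fingers":0.4}]'| grep -E 'pos|force'
python3 -m creep '[{"travel":[0.002,0.0001,0],"roll":0,"fingers":0.4},{"travel":[0.004,0.0002,0],"roll":0,"fingers":0.4},{"travel":[0.004,0.0002,0],"roll":0,"fingers":0.4}]'| grep -E 'pos|force'
```

```text
eef_pos: [0.4417, -0.3296, 0.1818]
force: [-4.4, -1.1, 1.7]
grasp_force: 63.9
eef_pos: [0.4454, -0.3295, 0.1821]
force: [-6.7, 0.5, 4.6]
grasp_force: 64.1
eef_pos: [0.4496, -0.3295, 0.1822]
force: [-5.5, 0.3, 4.1]
grasp_force: 64.1
```

```bash
python3 -m creep '[{"travel":[0.002,0.0001,0],"roll":0,"fingers":0.4},{"travel":[0.004,0.0002,0],"roll":0,"fingers":0.4},{"travel":[0.004,0.0002,0],"roll":0,"fingers":0.4}]'| grep -E 'pos|force'
python3 -m creep '[{"travel":[0.002,0.0001,0],"roll":0,"fingers":0.4},{"travel":[0.002,0.0001,0],"roll":0,"fingers":0.4}]'| grep -E 'pos|force'
python3 -m creep '[{"travel":[0.002,0.0001,0],"roll":0,"fingers":0.4},{"travel":[0.002,0.0001,0],"roll":0,"fingers":0.4}]'| grep -E 'pos|force'
```

```text
eef_pos: [0.4544, -0.3293, 0.1824]
force: [-3.6, -0.3, 4.6]
grasp_force: 64.2
eef_pos: [0.4566, -0.3291, 0.1822]
force: [-3.0, 0.3, 5.5]
grasp_force: 64.2
eef_pos: [0.4577, -0.329, 0.1822]
force: [-7.5, -0.6, 8.3]
grasp_force: 64.5
```

```bash
python3 -m creep '[{"travel":[0.0015,0.0001,0],"roll":0,"fingers":0.4},{"travel":[0.0015,0.0001,0],"roll":0,"fingers":0.4}]'| grep -E 'pos|force'
python3 -m creep '[{"travel":[0.001,0.0001,0],"roll":0,"fingers":0.4},{"travel":[0.001,0.0001,0],"roll":0,"fingers":0.4}]'| grep -E 'pos|force'
python3 -m creep '[{"travel":[0.001,0.0001,0],"roll":0,"fingers":0.4},{"travel":[0.001,0.0001,0],"roll":0,"fingers":0.4}]'| grep -E 'pos|force'
```

```text
eef_pos: [0.4587, -0.3289, 0.1821]
force: [-9.5, -0.7, 8.0]
grasp_force: 64.5
eef_pos: [0.4594, -0.3289, 0.1821]
force: [-10.8, -1.5, 7.8]
grasp_force: 64.5
eef_pos: [0.4602, -0.3288, 0.1821]
force: [-11.2, -1.2, 8.2]
grasp_force: 64.5
```

```bash
python3 -m creep '[{"travel":[0.001,0.0001,0],"roll":0,"fingers":0.4},{"travel":[0.001,0.0001,0],"roll":0,"fingers":0.4}]'| grep -E 'pos|force'
python3 -m creep '[{"travel":[0.0007,0,0],"roll":0,"fingers":0.4},{"travel":[0.0007,0,0],"roll":0,"fingers":0.4}]'| grep -E 'pos|force'
```

```text
eef_pos: [0.4614, -0.3287, 0.1817]
force: [-9.0, -1.3, 4.7]
grasp_force: 64.1
eef_pos: [0.462, -0.3286, 0.1815]
force: [-10.1, -1.9, 4.4]
grasp_force: 64.1
```

```bash
python3 - <<'E'
from h import *
np.set_printoptions(precision=4,suppress=True)
o=observe(); w=get_image('wrist'); p=get_image('scene'); print(o['eef_pos'],o['tool_rot'],o['moment'])
a=cv2.resize(w['img'][230:350,240:400],(800,600),interpolation=2)
b=cv2.resize(p['img'][100:190,150:270],(400,300),interpolation=2); a[300:,400:]=b
cv2.imwrite('pics/m4.png',a)
E
```

```text
[ 0.462  -0.3286  0.1815] [-0.0018 -0.0309  0.9995  0.0001] [-0.2219  1.5817  0.0189]
```

View pics/m4.png

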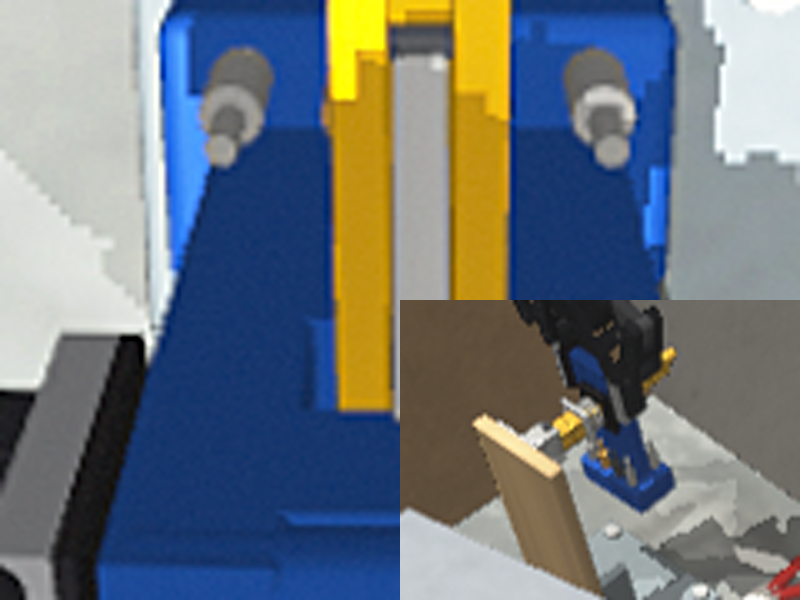

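The inset hid the keeper's end; I take one clean crop of that area, enlarged.

```bash
python3 - <<'E'
from h import *
w=get_image('wrist')
cv2.imwrite('pics/m5.png',cv2.resize(w['img'][275:335,280:360],(800,600),interpolation=2))
E
```

```text
(no output)
```

View pics/m5.png

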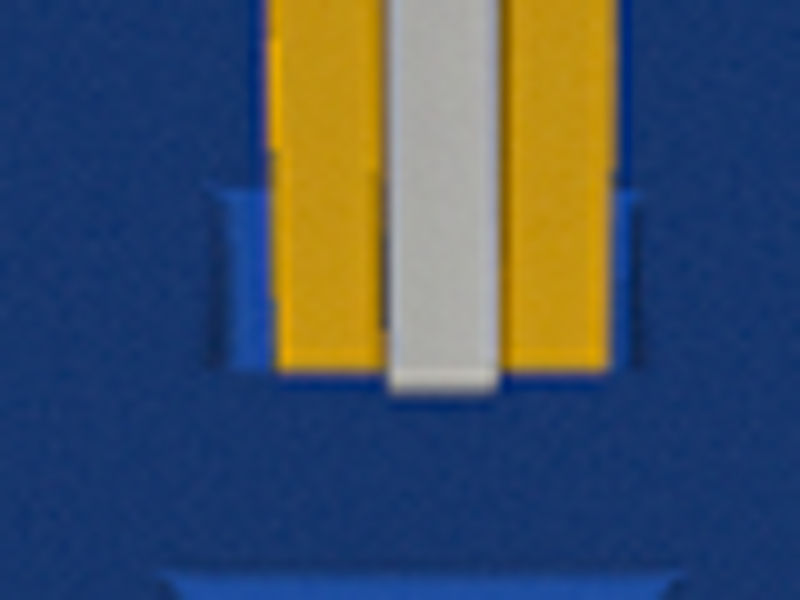

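The keeper's end (440,385) already sits in front of the plate, just above the hole's edge, but it may not be fully up. I press slightly further.

```bash
python3 -m creep '[{"travel":[0.0007,0,0],"roll":0,"fingers":0.4},{"travel":[0.0007,0,0],"roll":0,"fingers":0.4}]'| grep -E 'pos|force'
python3 - <<'E'
from h import *
w=get_image('wrist'); g=w['img'][308:320,317:331].astype(int); print(g[...,0]-g[...,2])
E
python3 -m creep '[{"travel":[0.0007,0,0],"roll":0,"fingers":0.4},{"travel":[0.0007,0,0],"roll":0,"fingers":0.4}]'| grep -E 'pos|force'
python3 - <<'E'
from h import *
w=get_image('wrist'); g=w['img'][305:320,324].astype(int); print(g)
E
```

```text
eef_pos: [0.4625, -0.3286, 0.1815]
force: [-9.9, -0.6, 5.3]
grasp_force: 64.1
[[-173  -69   10    1   -4   -3   -3   -4   -4   -5   -4    3   -4 -149]
 [-177  -70   11    2   -4   -5   -2   -3   -4   -5   -2    4   -6 -151]
 [-189  -78    8   -3   -5   -6   -3   -5   -5   -2   -2    1  -11 -156]
 [-137  -65   -1   -5  -11   -9   -8  -11  -11  -10   -8   -3  -15 -119]
 [  21   34   27   16   13   16   14   13   13   14   15   17   24   32]
 [ 104  101   86   66   69   67   70   69   72   72   72   72   81  103]
 [  94   88   90   94   91   95   96   93   92   94   93   93   93   91]
 [  88   88   87   88   88   90   88   87   91   86   90   88   86   87]
 [  88   88   87   88   87   90   89   86   87   90   86   87   89   89]
 [  88   87   85   84   86   87   85   87   85   84   89   88   86   89]
 [  88   87   87   85   85   89   85   90   87   84   87   90   89   85]
 [  83   85   85   89   86   88   87   86   87   89   90   90   84   86]]
eef_pos: [0.4631, -0.3285, 0.1815]
force: [-11.8, -0.1, 5.8]
grasp_force: 64.1
[[168 172 172]
 [168 172 172]
 [168 172 172]
 [168 172 173]
 [171 174 175]
 [180 185 185]
 [ 97 120 128]
 [ 96  61  53]
 [110  50  14]
 [108  51  18]
 [109  53  21]
 [109  53  22]
 [110  57  23]
 [109  53  21]
 [108  52  20]]
```

```bash
python3 -m creep '[{"travel":[-0.0015,0,0],"roll":0,"fingers":0.4},{"travel":[-0.0015,0,0],"roll":0,"fingers":0.4}]'| grep -E 'pos|force'
python3 -m creep '[{"travel":[-0.0015,-0.0001,0],"roll":0,"fingers":0.4},{"travel":[-0.0015,-0.0001,0],"roll":0,"fingers":0.4}]'| grep -E 'pos|force'
python3 -m creep '[{"travel":[-0.001,-0.0001,0],"roll":0,"fingers":0.4},{"travel":[-0.001,-0.0001,0],"roll":0,"fingers":0.4}]'| grep -E 'pos|force'
```

```text
eef_pos: [0.4618, -0.3286, 0.1815]
force: [-10.4, -1.7, 5.5]
grasp_force: 64.2
eef_pos: [0.461, -0.3287, 0.1815]
force: [-7.7, -1.1, 3.5]
grasp_force: 64.1
eef_pos: [0.4608, -0.3287, 0.1815]
force: [-5.8, -1.2, 1.6]
grasp_force: 64.0
```

The plate stopped at x = 0.4608, the predicted home, although the command kept retreating, so the keeper is holding it. I unload the rest, then release.

```bash
python3 -m creep '[{"travel":[-0.001,0,0],"roll":0,"fingers":0.4},{"travel":[-0.002,0,0],"roll":0,"fingers":0.4},{"travel":[-0.002,0,0],"roll":0,"fingers":0.4}]'| grep -E 'pos|force'
python3 - <<'E'
from h import *
w=get_image('wrist')
cv2.imwrite('pics/m6.png',cv2.resize(w['img'][275:335,280:360],(800,600),interpolation=2))
E
```

```text
eef_pos: [0.4601, -0.3287, 0.1816]
force: [5.1, -3.1, -2.7]
grasp_force: 63.6
```

View pics/m6.png

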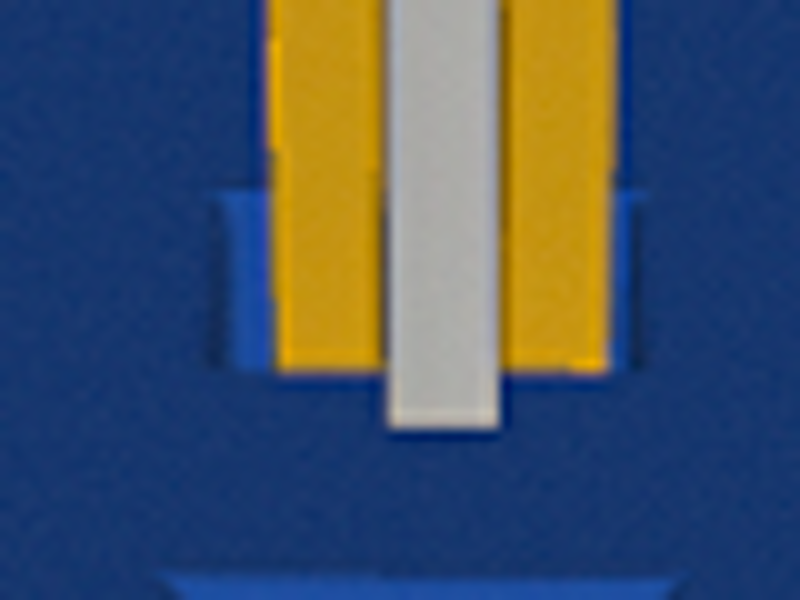

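The keeper is fully up in front of the plate (rows 372–430). I lower slightly, release and withdraw upward.

```bash
python3 -m creep '[{"travel":[0.0008,0.0002,-0.001],"roll":0,"fingers":0.4},{"travel":[0.0008,0.0002,-0.001],"roll":0,"fingers":0.4},{"travel":[0.0008,0.0002,-0.001],"roll":0,"fingers":-0.4},{"travel":[0.0008,0.0002,-0.001],"roll":0,"fingers":-0.4},{"travel":[0.0008,0.0002,-0.001],"roll":0,"fingers":-0.5},{"travel":[0.0008,0.0002,-0.001],"roll":0,"fingers":-0.5}]'
python3 -m creep '[{"travel":[0,0,0.02],"roll":0,"fingers":-0.5},{"travel":[0,0,0.05],"roll":0,"fingers":-0.5},{"travel":[0,0,0.1],"roll":0,"fingers":-0.5},{"travel":[-0.05,0.04,0.13],"roll":0,"fingers":-0.5},{"travel":[-0.09,0.08,0.13],"roll":0,"fingers":-0.5},{"travel":[-0.09,0.12,0.13],"roll":0,"fingers":-0.5},{"travel":[-0.09,0.12,0.13],"roll":0,"fingers":-0.5},{"travel":[-0.09,0.12,0.13],"roll":0,"fingers":-0.5}]'
python3 - <<'E'
from h import *
p=get_image('scene');w=get_image('top')
cv2.imwrite('pics/m7.png',np.hstack([cv2.resize(p['img'][80:200,130:290],(400,300),interpolation=2),cv2.resize(w['img'][210:300,390:510],(400,300),interpolation=2)]))
E
```

```text
time: 22.88
eef_pos: [0.4597, -0.3282, 0.1803]
tool_rot: [-0.0, -0.031, 1.0, 0.0]
force: [0.9, 0.1, 0.1]
opening: 0.748
grasp_force: 0.0
time: 23.88
eef_pos: [0.3701, -0.2088, 0.3107]
tool_rot: [0.0, -0.031, 1.0, -0.0]
force: [-0.2, -0.4, 0.3]
opening: 0.751
grasp_force: 0.0
```

View pics/m7.png

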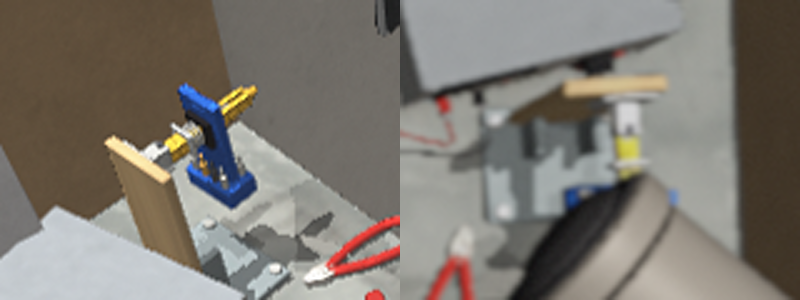

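The caddy hangs upright on the arm at (205,140), the hook is fully out, and the gripper is clear. I let it rest for a second, then hand in.

```bash
python3 -m creep '[{"travel":[0,0,0],"roll":0,"fingers":-0.5},{"travel":[0,0,0],"roll":0,"fingers":-0.5},{"travel":[0,0,0],"roll":0,"fingers":-0.5},{"travel":[0,0,0],"roll":0,"fingers":-0.5},{"travel":[0,0,0],"roll":0,"fingers":-0.5},{"travel":[0,0,0],"roll":0,"fingers":-0.5},{"travel":[0,0,0],"roll":0,"fingers":-0.5},{"travel":[0,0,0],"roll":0,"fingers":-0.5}]' >/dev/null; python3 -c "from rig import sign_off; print(sign_off())"
```

```text
the job is handed in; nothing more can be done
None
```

The job is handed in with no verdict returned: the hook is out at its stop, the larger blue caddy hangs on it with the keeper seen up in front of its plate, and the highest tool force I read was about 12 N.

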